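Weigh the orange-capped vial

ROBOT

A 7-joint arm with a two-finger parallel gripper is mounted at the origin on a cart in front of the work surface, level with it; the furniture and walls round the work are solid. World frame = base frame: x ahead of the robot, y to its left, z up, the work surface at z = 0. Lengths are in m, angles in rad, forces in N, time in s.
With the tool pointing down it reaches from about 0.4 to 0.875 m from the base axis. Payload 6.5 kg.
Tool frame: the origin (TCP) lies between the finger pads; the fingertips stand 8 mm ahead of it and the grasp point (between the pads) lies 11 mm behind it; z points along the fingers, y is the line along which they close (so a half turn about z gives the same grasp; the last joint's range is limited). The gripper opens to 85 mm and grips with 20 to 120 N. Pads are 22 mm wide; open, the fingers measure 114 mm over their backs; the gripper's body (76 mm by 85 mm) begins 54 mm behind the grasp point. The pads swing forward as they close: fully open they stand 13 mm farther back than shut.
Start: joints at [-1.332, 0.536, -0.004, 1.538, 0.003, 1.067, -0.071], TCP at [0.195, 0.62, 0.201] pointing down, gripper open.
Joint ranges: [-2.7, 2.7], [-0.37, 2.16], [-1.27, 1.26], [0.24, 2.4], [-1.31, 4.45], [0.19, 1.91], [-2.76, 2.76]. Speed limits (rad/s): [2.39, 2.39, 3.14, 3.14, 3.14, 3.14, 3.14].

INTERFACE

Orientations are given as a 3x3 rotation matrix whose columns are the frame's x, y, z axes.
In Python, from station import robot gives the robot as it stands. The module is installed in compiled form; this text tells all that it offers.
- The arm moves only by the tool send_rows, never from a script. Its argument "plan" is a list of rows, each a list of 7 numbers: the gripper command: -1 is shut, 1 is fully open, values between are in proportion, then the shift along the tool's x, y, z in m, then the turn, a rotation vector about the tool's x, y, z in degrees. A call has 1 to 8 rows; each row is the pose to reach, as a shift and turn from the pose commanded when the call began, along the tool's axes at that moment; what a row does not reach only later rows make up. A row lasts 1/10 s, in which the tool goes at most 50 mm and 8.59 degrees, less where a joint would pass 70% of its speed; a pose out of reach is approached as far as the arm can. A call with a gripper value outside its range is refused whole. The fingers move at their own pace and stop on an object; "grip_force" is the grip in N (left out, the last holds). Time passes only in rows, so rows that repeat a pose let the fingers close. It gives the time, the measured TCP pose, the force, the opening and the grip force at its end, in the units of the state.
- robot.state(): the state, without advancing time (a new reading comes with each control period).
- robot.capture(name): name is "scene" or "top" or "wrist"; returns a dict with "color" (384x512x3 uint8, red, green, blue), "mtx" (3x3 intrinsics, pixels), "rvec" (rotation vector, rad) and "tvec" (3), from world to camera coordinates, as OpenCV has them; the wrist camera has in their place "T_tool_cam" (4x4, takes a point from camera to tool coordinates, whose origin is the TCP and whose axes are the flange's). Camera axes: x right, y down, z forward; pixel columns grow to the right and rows downward; lengths in m; the calibration is good to about 2 mm. A picture is of the moment at which its call begins: read the wrist's pose just before it. There is no depth.
- robot.job_done(): hands the job in; it is judged then, once.
The state is a dict: "time": time; "joint_positions": joint angles; "joint_vel": joint speeds; "effort": joint torques, N m; "eef_pos": TCP position; "tcp_rot": TCP orientation; "wrist_force": force on the tool from outside, world axes, zero at the start; "torque": the same for the moment, N m; "grip_width": finger opening in m; "gripper_force": force on a finger pad.
Only numpy, scipy, OpenCV 4.12 (cv2) and the standard library are available. Lean on these libraries where they do the work, as an engineer would, in place of code of your own. Each camera call takes 0.05 s, during which the arm holds its last target. There are 200 camera calls.

TASK

Lift the vial with the orange cap straight up out of its pocket in the aluminium block by its cap, and stand it upright near the middle of the round steel pan of the balance, then let go. Keep it upright all the way and set it down gently rather than dropping it. Leave the blue-capped and the white-capped vial in their pockets.

Things in the scene. Friction and masses are not known exactly. Their poses are not given: they have to be found in the camera images.
- orange_vial_mid (a point): Centre (on axis, half-way up) of the orange-capped amber glass vial, 72 mm tall, 40 to 85 g, z up; flat foot 36 mm below this point. Body 28 mm in diameter, sunk in a pocket. Cap: 25 mm in diameter, from 12 to 36 mm above this point; bears a 20 N squeeze. The flat top of the block is 10 mm above this point: only the cap stands out. The vial must rise 46 mm straight up to clear its pocket.
- blue_vial_mid (a point): Centre of the blue-capped vial, same make and size, in another pocket, to be left there. The aluminium block, fixed to the table, is 66 mm high, 66 x 236 mm (black base 76 x 246 mm); its three round pockets, 31 mm wide and 46 mm deep, stand in a row 80 mm apart along its middle. Which vial is in which pocket and the block's place and heading vary.
- white_vial_mid (a point): Centre of the white-capped vial, same make and size as the orange one, in another pocket of the same block; to be left there.
- pan (a point): Centre of the top of the balance's round flat steel pan, 106 mm in diameter, 50 mm above the table, z up, x from the display to the rear; the pan does not move. The white balance (190 x 150 mm, 40 mm high, fixed to the table, nothing on it higher than the pan) extends from here 121 mm to its front (-x), 69 mm to its rear and 75 mm to either side.
Not all that is in view belongs to the job. What is shaped like the part that bears orange_vial_mid but pink is not meant.

How it is judged:
On the way:
1. the orange-capped vial is clear above the block, upright (height (world z) of orange_vial_mid above 0.102 m and angle between orange_vial_mid's own z axis and vertical below 0.35 rad), for 0.1 s.
At the end, for the whole second after the job is handed in: The orange-capped vial stands upright (within 6 degrees) and at rest on the balance pan, its axis within 30 mm of the pan's centre; the blue-capped and white-capped vials are in their pockets, within 15 mm of where they were (horizontal distance between orange_vial_mid and pan below 0.03 m and z of orange_vial_mid in the frame of pan between 0.031 and 0.041 m and angle between orange_vial_mid's own z axis and vertical below 0.1 rad and linear speed of orange_vial below 0.02 m/s and distance of each of blue_vial_mid, white_vial_mid from where it was at the start of the episode below 0.015 m); the robot touches nothing.
It fails at once if the orange-capped vial is tipped more than 35 degrees (angle between orange_vial_mid's own z axis and vertical above 0.61 rad).
It fails at once if the orange-capped vial is dropped (falls free of the fingers faster than 0.5 m/s, a fall of over 13 mm) (contact force between the fingers and orange_vial below 0.05 N and linear speed of orange_vial above 0.5 m/s).
It fails at once if another vial is pulled out of its pocket or shifted by more than 25 mm (distance of any of blue_vial_mid, white_vial_mid from where it was at the start of the episode above 0.025 m).
It also fails if it takes over 45 s, if anything falls off the work surface, if the arm or the gripper's body presses on something with over 40 N, if the wrist force passes 120 N, or if a joint passes its speed limit or range.

## Working session

There is one attempt and no reset: what is moved stays moved. The work goes in short steps, Python scripts to look and compute and a tool call to move; the robot and the scene stay as the last step left them, time stands still between calls to the robot, and variables do not carry over. Pictures are saved under pics/ and viewed, at most 13 in all, crops included, and the job is handed in when it is done.

Besides the shell and the picture viewer there is one more tool, called as name(argument=value, ...) on one line, values as JSON. send_rows: Moves the arm, as the interface text tells. Its arguments: {"type":"object","properties":{"plan":{"type":"array","items":{"type":"array","items":{"type":"number"}}},"grip_force":{"type":"number"}},"required":["plan"]}

```bash
mkdir -p pics; cat > h.py <<'E'
import cv2, numpy as np
from station import robot
def ray(c,uv):
    R=cv2.Rodrigues(np.array(c["rvec"],float))[0]; t=np.array(c["tvec"],float).ravel()
    d=R.T@np.linalg.inv(c["mtx"])@np.array([uv[0],uv[1],1.]); return -R.T@t, d/np.linalg.norm(d)
def onz(c,uv,z):
    o,d=ray(c,uv); return o+d*(z-o[2])/d[2]
def save(n,im): cv2.imwrite("pics/"+n,im[:,:,::-1])
E
python3 - <<'E'
from h import *
a=robot.capture("scene");b=robot.capture("top")
save("s0.png",a["color"]);save("t0.png",b["color"])
s=robot.state();print(s["eef_pos"],s["tcp_rot"],s["grip_width"],s["time"])
E
```

```text
[0.19490225 0.61944772 0.19987429] [[-9.53946236e-01  2.99977449e-01 -3.31094835e-04]
 [ 2.99977595e-01  9.53944989e-01 -1.54919411e-03]
 [-1.48877040e-04 -1.57716892e-03 -9.99998745e-01]] 0.08540138167194217 0.1
```

View pics/s0.png

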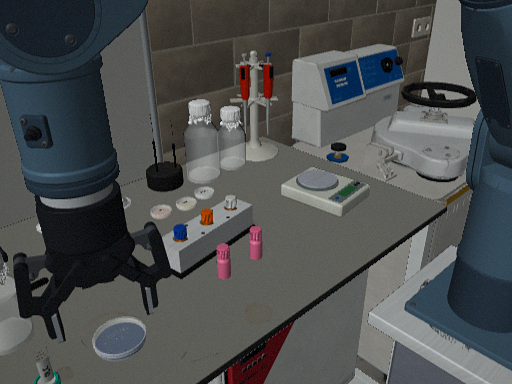

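View pics/t0.png

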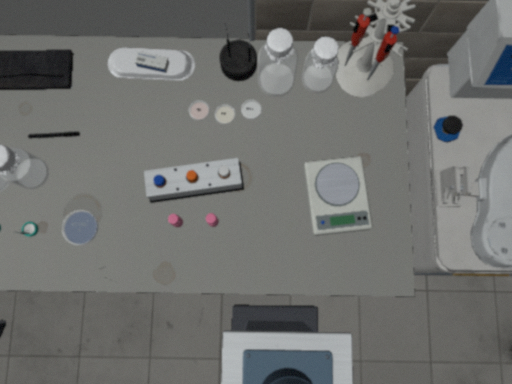

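The scene view shows the block with blue (180,232), orange (207,216) and white (230,202) caps. Two loose pink vials stand at (223,260) and (256,243), and the balance pan is at (318,180). The top view has the orange cap at (192,176), blue at (159,181), white at (224,172), pink at (175,220) and (211,220), and the pan at (337,184).

Things that could be taken for the target: the orange cap, the pink caps and the red pipettes at (361,25). I choose the orange cap in the middle pocket.

```bash
cat > m.py <<'E'
from h import *
def blob(im,lo,hi,near,r=15):
    h=cv2.cvtColor(im,cv2.COLOR_RGB2HSV); m=cv2.inRange(h,np.array(lo),np.array(hi))
    k=np.zeros_like(m); cv2.circle(k,near,r,255,-1); m&=k
    n,l,st,ce=cv2.connectedComponentsWithStats(m); i=1+np.argmax(st[1:,4]); return ce[i],st[i]
E
python3 - <<'E'
from m import *
a=robot.capture("scene");b=robot.capture("top")
for c in(a,b): print(ray(c,(256,192)),c["mtx"][0,0])
P=lambda c,p: cv2.projectPoints(np.array([p],float),np.array(c["rvec"]),np.array(c["tvec"]),c["mtx"],None)[0].ravel()
print("tcp px",P(a,robot.state()["eef_pos"]),P(b,robot.state()["eef_pos"]))
for n,lo,hi,pt,ps in(("or",(5,150,80),(18,255,255),(192,176),(207,216)),("bl",(105,120,40),(125,255,255),(159,181),(180,232))):
    u,st=blob(b["color"],lo,hi,pt);v,sv=blob(a["color"],lo,hi,ps)
    o1,d1=ray(b,u);o2,d2=ray(a,v)
    k=np.linalg.lstsq(np.c_[d1,-d2],o2-o1,rcond=None)[0];
    print(n,u,st,v,sv,"z.09:",onz(b,u,.09),onz(a,v,.080),"tri",o1+k[0]*d1,o2+k[1]*d2)
g=b["color"].astype(int)
print("white cap",onz(b,(224,172),.092))
print("pan",onz(b,(337,184),.05),onz(a,(318,180),.05))
t=cv2.resize(b["color"][140:240,130:260],None,fx=3,fy=3,interpolation=cv2.INTER_CUBIC)
p=cv2.resize(b["color"][145:245,290:390],None,fx=3,fy=3,interpolation=cv2.INTER_CUBIC)
save("c1.png",np.hstack([t,p]))
E
```

```text
(array([-0.19556743,  0.75833192,  0.60338761]), array([ 0.6497531 , -0.59771074, -0.46964112])) 468.212190424506
(array([0.27879013, 0.07649969, 1.2026793 ]), array([ 0.18191451,  0.00567317, -0.98329798])) 468.1414099582074
tcp px [113.89221031 350.88033881] [ -6.08685061 316.16139641]
or [191.35 175.95] [187 171  10  11  80] [206.26744186 216.31395349] [201 208  12  17 172] z.09: [0.52188708 0.24078535 0.09      ] [0.52146989 0.24643243 0.08      ] tri [0.52478343 0.24274271 0.07674314] [0.52554582 0.24352259 0.07702485]
bl [158.74390244 180.18292683] [154 176  11  10  82] [179.72254335 231.32947977] [173 224  14  16 173] z.09: [0.51013334 0.31943769 0.09      ] [0.51170079 0.32275819 0.08      ] tri [0.51239428 0.32181195 0.07912566] [0.5126989  0.32214349 0.07926138]
white cap [0.532526   0.16153577 0.092     ]
pan [ 0.5156563  -0.12009999  0.05      ] [ 0.50550327 -0.10927223  0.05      ]
```

View pics/c1.png

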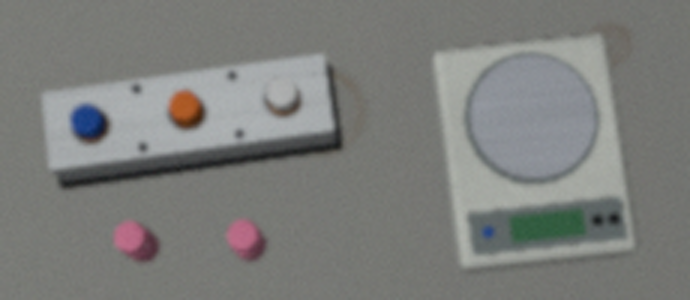

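The crop confirms the target: the orange cap is in the middle pocket, the pinks stand loose in front of the block, and the pan is at about crop (532,117). Next I move above the vial, with the closing line across the block.

send_rows(plan=[[0.4, -0.03, -0.018, 0, 0, 0, 5], [0.4, -0.075, -0.046, 0, 0, 0, 13], [0.4, -0.12, -0.074, 0, 0, 0, 21], [0.4, -0.165, -0.102, 0, 0, 0, 29], [0.4, -0.21, -0.13, 0, 0, 0, 37], [0.4, -0.255, -0.158, 0, 0, 0, 45], [0.4, -0.3, -0.186, 0, 0, 0, 53], [0.4, -0.34, -0.21, 0, 0, 0, 60]])

```text
time: 1.0
eef_pos: [0.4476, 0.327, 0.2008]
tcp_rot: [[-0.212, 0.977, 0.0], [0.977, 0.212, 0.0], [0.0, 0.0, -1.0]]
wrist_force: [0.6, 1.1, -0.6]
grip_width: 0.0598
gripper_force: 0.0
```

```bash
python3 - <<'E'
from m import *
s=robot.state();print(s["eef_pos"],s["tcp_rot"],s["grip_width"],s["time"],s["wrist_force"])
c=robot.capture("wrist");save("w1.png",c["color"]);print(c["T_tool_cam"])
E
```

```text
[0.44763044 0.32701035 0.20084382] [[-2.11931454e-01  9.77284528e-01  1.00342912e-04]
 [ 9.77284498e-01  2.11931418e-01  2.88378500e-04]
 [ 2.60562031e-04  1.59180047e-04 -9.99999953e-01]] 0.059818833598558566 1.0 [ 0.58633094  1.11796714 -0.62372469]
[[ 2.94554814e-04 -9.64509646e-01 -2.64047449e-01  6.67707597e-02]
 [ 9.99999957e-01  2.85776375e-04  7.16565533e-05  9.09370249e-04]
 [ 6.34508610e-06 -2.64047459e-01  9.64509689e-01 -1.71955773e-01]
 [ 0.00000000e+00  0.00000000e+00  0.00000000e+00  1.00000000e+00]]
```

View pics/w1.png

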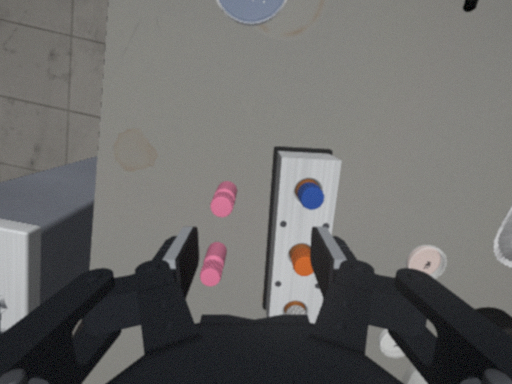

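The wrist view shows the orange cap at (304,260), partly behind a finger, with the block nearly aligned with the image's vertical axis. I'll centre over it.

send_rows(plan=[[0.4, -0.04, 0.022, 0, 0, 0, 2], [0.4, -0.08, 0.045, 0, 0, 0, 4], [0.4, -0.099, 0.056, 0, 0, 0, 4], [0.4, -0.099, 0.056, 0, 0, 0, 4], [0.4, -0.099, 0.056, 0, 0, 0, 4]])

```text
time: 1.55
eef_pos: [0.5225, 0.2445, 0.2005]
tcp_rot: [[-0.148, 0.989, -0.001], [0.989, 0.148, 0.0], [0.0, -0.001, -1.0]]
wrist_force: [-1.6, 1.5, -0.2]
grip_width: 0.0598
gripper_force: 0.0
```

```bash
python3 - <<'E'
from m import *
s=robot.state();print(s["eef_pos"],s["tcp_rot"],s["time"])
c=robot.capture("wrist");save("w2.png",c["color"])
im=c["color"];h=cv2.cvtColor(im,cv2.COLOR_RGB2HSV)
T=np.array(c["T_tool_cam"]);R=np.array(s["tcp_rot"])
for n,lo,hi in(("or",(5,150,80),(18,255,255)),("bl",(105,120,40),(125,255,255))):
    m=cv2.inRange(h,np.array(lo),np.array(hi));N,l,st,ce=cv2.connectedComponentsWithStats(m)
    for i in range(1,N):
        if st[i,4]<150: continue
        print(n,st[i])
        for z in(.08,.092):
            d=R@T[:3,:3]@np.linalg.inv(c["mtx"])@np.r_[ce[i],1];o=s["eef_pos"]+R@T[:3,3]
            p=o+d*(z-o[2])/d[2];print(z,ce[i],p,R.T@(p-s["eef_pos"]))
E
```

```text
[0.52250561 0.24449563 0.20045545] [[-1.48322113e-01  9.88938848e-01 -7.11817208e-04]
 [ 9.88939063e-01  1.48322275e-01  1.80257431e-04]
 [ 2.83841924e-04 -6.77207680e-04 -9.99999730e-01]] 1.55
or [244 166  23  28 515]
0.08 [255.09320388 179.33398058] [0.52455046 0.24314324 0.08      ] [-0.00167492  0.00190322  0.12045371]
0.092 [255.09320388 179.33398058] [0.52410211 0.24591512 0.092     ] [0.00113621 0.00186283 0.10845454]
bl [242  89  26  26 521]
0.08 [254.31477927 101.2975048 ] [0.51193641 0.32143403 0.08      ] [0.07762085 0.00104096 0.1204768 ]
0.092 [254.31477927 101.2975048 ] [0.51200568 0.32099322 0.092     ] [0.07717804 0.00103596 0.10847668]
```

View pics/w2.png

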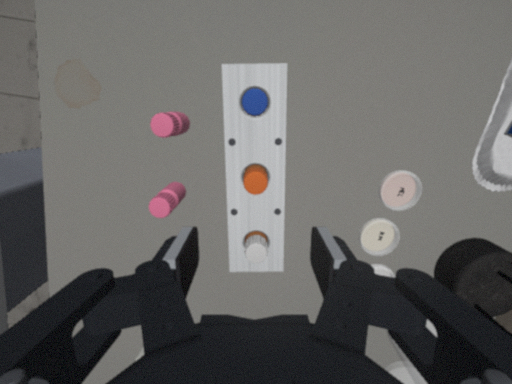

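The orange cap is centred between the fingers at (255,179), offset about +2 mm in tool y. Now I descend, checking force.

send_rows(plan=[[0.4, 0, 0.002, 0.03, 0, 0, 0], [0.4, 0, 0.002, 0.065, 0, 0, 0], [0.4, 0, 0.002, 0.095, 0, 0, 0], [0.4, 0, 0.002, 0.112, 0, 0, 0], [0.4, 0, 0.002, 0.12, 0, 0, 0], [0.4, 0, 0.002, 0.124, 0, 0, 0], [0.4, 0, 0.002, 0.124, 0, 0, 0], [0.4, 0, 0.002, 0.124, 0, 0, 0]])

```text
time: 2.4
eef_pos: [0.5254, 0.2452, 0.0777]
tcp_rot: [[-0.149, 0.989, 0.001], [0.989, 0.149, 0.001], [0.001, 0.002, -1.0]]
wrist_force: [0.0, 0.1, -0.2]
grip_width: 0.0595
gripper_force: 0.0
```

send_rows(grip_force=20, plan=[[0.1, 0, 0, 0, 0, 0, 0], [-0.1, 0, 0, 0, 0, 0, 0], [-0.3, 0, 0, 0, 0, 0, 0], [-0.5, 0, 0, 0, 0, 0, 0], [-0.7, 0, 0, 0, 0, 0, 0], [-1, 0, 0, 0, 0, 0, 0], [-1, 0, 0, 0, 0, 0, 0], [-1, 0, 0, 0, 0, 0, 0]])

```text
time: 3.2
eef_pos: [0.5248, 0.2445, 0.0767]
tcp_rot: [[-0.148, 0.989, -0.0], [0.989, 0.148, -0.0], [-0.0, -0.0, -1.0]]
wrist_force: [-0.4, -0.2, -0.6]
grip_width: 0.0003
gripper_force: 0.0
```

The fingers shut fully with nothing between them, so I need to look.

```bash
python3 - <<'E'
from m import *
s=robot.state();print(s["eef_pos"],s["grip_width"],s["gripper_force"],s["joint_positions"])
a=robot.capture("scene");b=robot.capture("wrist")
t=cv2.resize(a["color"][110:300,110:290],(568,600),interpolation=cv2.INTER_CUBIC)
w=cv2.resize(b["color"],(232,174))
t=np.hstack([t,np.vstack([w,np.zeros((600-174,232,3),np.uint8)])])
save("s2.png",t)
P=lambda c,p: cv2.projectPoints(np.array([p],float),np.array(c["rvec"]),np.array(c["tvec"]),c["mtx"],None)[0].ravel()
print(P(a,s["eef_pos"]))
E
```

```text
[0.52481346 0.24451564 0.07666222] 0.00030352150943756126 0.0 [-0.74038839  0.59542114  0.30556929  1.83496195 -0.25042883  0.74886454
 -0.15068847]
[206.12179064 216.74360196]
```

View pics/s2.png

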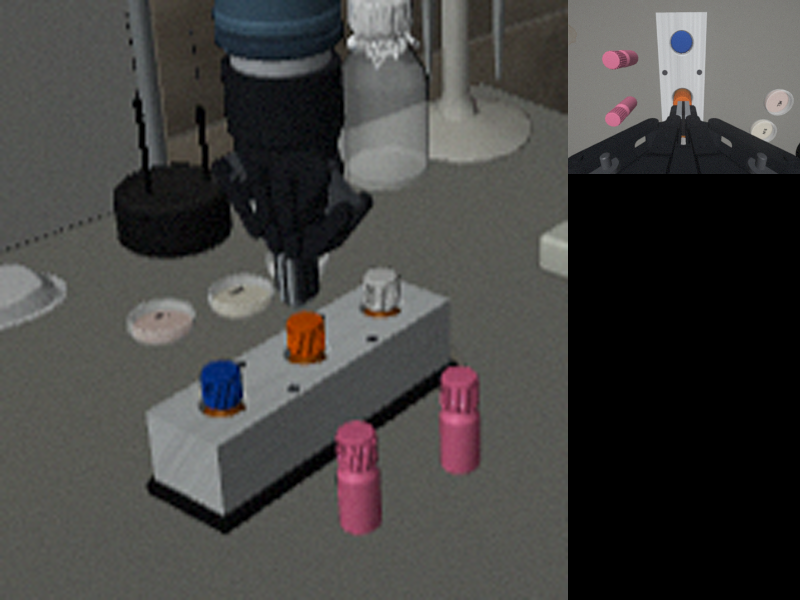

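The scene view shows the closed fingertips at full-frame (203,205). They sit above or behind the orange cap at (207,217), and all the vials are untouched. I'll measure the tip against the cap in all three views.

```bash
python3 - <<'E'
from m import *
s=robot.state();R=np.array(s["tcp_rot"])
a=robot.capture("scene");b=robot.capture("wrist");t=robot.capture("top")
print(b["mtx"]);T=np.array(b["T_tool_cam"])
h=cv2.cvtColor(b["color"],cv2.COLOR_RGB2HSV)
for n,lo,hi in(("or",(5,150,80),(18,255,255)),("bl",(105,120,40),(125,255,255))):
    m=cv2.inRange(h,np.array(lo),np.array(hi));N,l,st,ce=cv2.connectedComponentsWithStats(m)
    for i in range(1,N):
        if st[i,4]>150: print(n,st[i],ce[i])
p=np.linalg.inv(T)@np.array([0,0,.008,1]);q=b["mtx"]@p[:3];print("tip px",q[:2]/q[2])
up=lambda im,k:cv2.resize(im,None,fx=k,fy=k,interpolation=cv2.INTER_CUBIC)
x=up(b["color"][120:270,180:330],2.6)[:390];y=up(t["color"][120:240,140:260],3.25)
save("v3.png",np.hstack([x,y]))
P=lambda c,p: cv2.projectPoints(np.array([p],float),np.array(c["rvec"]),np.array(c["tvec"]),c["mtx"],None)[0].ravel()
tip=s["eef_pos"]+R@[0,0,.008];print("tip exp",P(a,tip),P(t,tip))
E
```

```text
[[281.99681487   0.         254.17455258]
 [  0.         281.99681487 189.79826178]
 [  0.           0.           1.        ]]
or [232 197  40  35 847] [251.26800472 213.72727273]
bl [ 227   68   47   49 1730] [250.06358382  91.9716763 ]
tip px [252.80393861 214.78190752]
tip exp [206.36097308 219.87186144] [191.10115255 176.62808107]
```

View pics/v3.png

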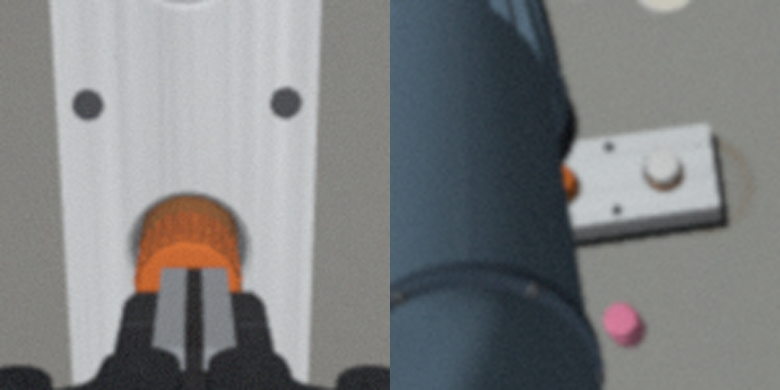

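In the wrist view the shut fingertips are at about (255,223), in front of the cap's top disc. That is lower in the image than the stated tip geometry gives (215). With the pad width included, this view and the scene view agree that the real tips stand about 40 mm short of the stated ones, at z ≈ 0.11, clear above the cap. So I'll open to about 38 mm and come down in guarded steps, watching the force.

send_rows(plan=[[-0.1, 0, 0, 0, 0, 0, 0], [-0.1, 0, 0, 0, 0, 0, 0], [-0.1, 0, 0, 0, 0, 0, 0], [-0.1, 0, 0, 0, 0, 0, 0], [-0.1, 0, 0, 0.005, 0, 0, 0], [-0.1, 0, 0, 0.01, 0, 0, 0], [-0.1, 0, 0, 0.013, 0, 0, 0], [-0.1, 0, 0, 0.013, 0, 0, 0]])

```text
time: 4.25
eef_pos: [0.5243, 0.2443, 0.0629]
tcp_rot: [[-0.148, 0.989, -0.001], [0.989, 0.148, -0.001], [-0.0, -0.001, -1.0]]
wrist_force: [-0.5, -0.6, 0.4]
grip_width: 0.0383
gripper_force: 0.0
```

```bash
python3 - <<'E'
from m import *
s=robot.state();print(s["eef_pos"],s["grip_width"],s["wrist_force"])
a=robot.capture("scene");b=robot.capture("wrist")
up=lambda im,k:cv2.resize(im,None,fx=k,fy=k,interpolation=cv2.INTER_CUBIC)
save("v4.png",np.hstack([up(b["color"][150:270,180:330],2.6),up(a["color"][170:248,160:260],4)]))
E
```

```text
[0.52433319 0.24425995 0.06294298] 0.03827669345189229 [-0.54020244 -0.6238336   0.3675437 ]
```

View pics/v4.png

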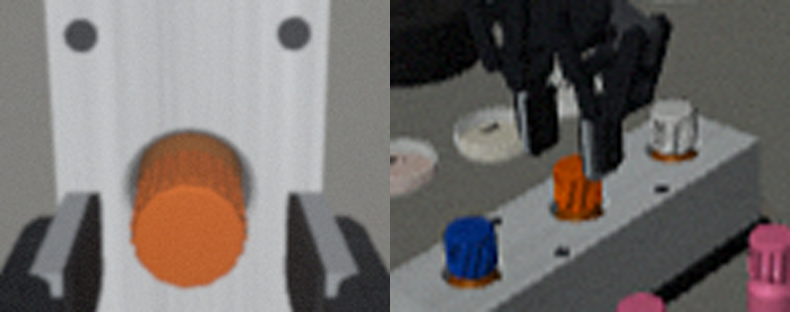

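The wrist crop shows the cap disc at full-frame (252,241), midway between the pads (inner edges at 218 and 290). The scene crop shows the tips just at the height of the cap's top, so they can go about 25 mm lower. I'll shift −1.5 mm in x and −1 mm in y, then continue down.

send_rows(plan=[[-0.1, -0.0015, -0.001, 0.002, 0, 0, 0], [-0.1, -0.0015, -0.001, 0.006, 0, 0, 0], [-0.1, -0.0015, -0.001, 0.01, 0, 0, 0], [-0.1, -0.0015, -0.001, 0.014, 0, 0, 0], [-0.1, -0.0015, -0.001, 0.017, 0, 0, 0], [-0.1, -0.0015, -0.001, 0.018, 0, 0, 0], [-0.1, -0.0015, -0.001, 0.018, 0, 0, 0]])

```text
time: 5.05
eef_pos: [0.524, 0.2428, 0.0455]
tcp_rot: [[-0.148, 0.989, -0.0], [0.989, 0.148, -0.0], [-0.0, -0.0, -1.0]]
wrist_force: [0.0, 0.2, -0.6]
grip_width: 0.0383
gripper_force: 0.0
```

send_rows(plan=[[-0.1, 0, 0, 0.001, 0, 0, 0], [-0.1, 0, 0, 0.002, 0, 0, 0], [-0.1, 0, 0, 0.003, 0, 0, 0], [-0.1, 0, 0, 0.003, 0, 0, 0]])

```text
time: 5.45
eef_pos: [0.524, 0.2428, 0.0426]
tcp_rot: [[-0.148, 0.989, -0.0], [0.989, 0.148, -0.0], [-0.0, -0.0, -1.0]]
wrist_force: [0.8, -0.3, -0.7]
grip_width: 0.0386
gripper_force: 0.0
```

send_rows(plan=[[-0.1, 0, 0, 0.001, 0, 0, 0], [-0.1, 0, 0, 0.002, 0, 0, 0], [-0.1, 0, 0, 0.003, 0, 0, 0], [-0.1, 0, 0, 0.003, 0, 0, 0]])

```text
time: 5.85
eef_pos: [0.524, 0.2428, 0.0395]
tcp_rot: [[-0.148, 0.989, -0.0], [0.989, 0.148, -0.0], [-0.0, -0.0, -1.0]]
wrist_force: [-0.9, -0.4, 0.1]
grip_width: 0.0387
gripper_force: 0.0
```

send_rows(grip_force=20, plan=[[-0.25, 0, 0, 0, 0, 0, 0], [-0.35, 0, 0, 0, 0, 0, 0], [-0.45, 0, 0, 0, 0, 0, 0], [-0.6, 0, 0, 0, 0, 0, 0], [-1, 0, 0, 0, 0, 0, 0], [-1, 0, 0, 0, 0, 0, 0], [-1, 0, 0, 0, 0, 0, 0]])

```text
time: 6.55
eef_pos: [0.5241, 0.2429, 0.0398]
tcp_rot: [[-0.148, 0.989, 0.0], [0.989, 0.148, 0.0], [0.0, 0.0, -1.0]]
wrist_force: [-0.4, 0.3, 2.3]
grip_width: 0.0239
gripper_force: 19.6
```

It is gripped at 24 mm with 20 N. Now I lift straight up.

send_rows(plan=[[-1, 0, 0, -0.002, 0, 0, 0], [-1, 0, 0, -0.006, 0, 0, 0], [-1, 0, 0, -0.012, 0, 0, 0], [-1, 0, 0, -0.02, 0, 0, 0], [-1, 0, 0, -0.028, 0, 0, 0], [-1, 0, 0, -0.036, 0, 0, 0], [-1, 0, 0, -0.044, 0, 0, 0], [-1, 0, 0, -0.052, 0, 0, 0]])

```text
time: 7.35
eef_pos: [0.5241, 0.2429, 0.0925]
tcp_rot: [[-0.149, 0.989, 0.0], [0.989, 0.149, 0.0], [0.0, 0.0, -1.0]]
wrist_force: [0.0, -0.2, 0.3]
grip_width: 0.0245
gripper_force: 19.7
```

send_rows(plan=[[-1, 0, 0, -0.01, 0, 0, 0], [-1, 0, 0, -0.02, 0, 0, 0], [-1, 0, 0, -0.03, 0, 0, 0], [-1, 0, 0, -0.036, 0, 0, 0], [-1, 0, 0, -0.038, 0, 0, 0], [-1, 0, 0, -0.038, 0, 0, 0]])

```text
time: 7.95
eef_pos: [0.5241, 0.2429, 0.1299]
tcp_rot: [[-0.149, 0.989, 0.0], [0.989, 0.149, 0.0], [0.0, 0.0, -1.0]]
wrist_force: [-0.4, 0.6, -1.3]
grip_width: 0.0243
gripper_force: 19.7
```

```bash
python3 - <<'E'
from m import *
s=robot.state();R=np.array(s["tcp_rot"]);print(s["eef_pos"],s["grip_width"],s["gripper_force"],s["wrist_force"])
a=robot.capture("scene");t=robot.capture("top")
# pan: fit ellipse to bluish disc in top and scene
for c,near,r in((t,(337,184),30),(a,(318,180),28)):
    im=c["color"];lab=cv2.cvtColor(im,cv2.COLOR_RGB2LAB).astype(int)
    ref=np.median(lab[near[1]-4:near[1]+5,near[0]-4:near[0]+5].reshape(-1,3),0)
    m=((np.abs(lab-ref)<[22,6,6]).all(2)).astype(np.uint8)*255
    k=np.zeros_like(m);cv2.circle(k,near,r,255,-1);m&=k
    m=cv2.morphologyEx(m,cv2.MORPH_OPEN,np.ones((3,3)))
    n,l,st,ce=cv2.connectedComponentsWithStats(m);i=l[near[1],near[0]]
    cn=max(cv2.findContours((l==i).astype(np.uint8),cv2.RETR_EXTERNAL,cv2.CHAIN_APPROX_NONE)[0],key=len)
    e=cv2.fitEllipse(cn);p=onz(c,e[0],.05);print(st[i],e,p,"tool delta",R.T@(p-s["eef_pos"]))
up=lambda im,k:cv2.resize(im,None,fx=k,fy=k,interpolation=cv2.INTER_CUBIC)
save("v5.png",up(a["color"][130:280,150:380],3.4))
E
```

```text
[0.5241377  0.2429225  0.12990136] 0.024253553948268655 19.6842759847641 [-0.40462441  0.64140102 -1.31680865]
[ 317  162   43   42 1410] ((337.5583190917969, 182.74082946777344), (40.886539459228516, 42.08789825439453), 117.18899536132812) [ 0.51891076 -0.12156049  0.05      ] tool delta [-0.35967403 -0.05931761  0.07984615]
[298 170  39  18 581] ((316.7726135253906, 178.4835968017578), (17.626983642578125, 39.05378723144531), 91.08341217041016) [ 0.51363029 -0.11381619  0.05      ] tool delta [-0.35123145 -0.06338951  0.07984588]
```

View pics/v5.png

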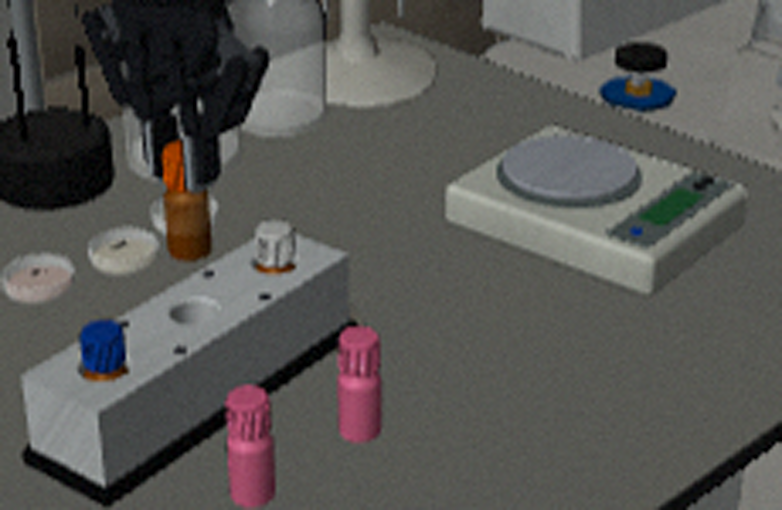

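The orange vial hangs upright and clear above its pocket. Blue and white are seated, and the pan is at crop (568,168). I'll carry it across with 20 mm of extra lift.

send_rows(plan=[[-1, 0, 0, -0.008, 0, 0, 0], [-1, -0.006, -0.001, -0.016, 0, 0, 0], [-1, -0.018, -0.003, -0.02, 0, 0, 0], [-1, -0.036, -0.006, -0.02, 0, 0, 0], [-1, -0.06, -0.01, -0.02, 0, 0, 0], [-1, -0.086, -0.0145, -0.02, 0, 0, 0], [-1, -0.114, -0.019, -0.02, 0, 0, 0], [-1, -0.142, -0.024, -0.02, 0, 0, 0]])

```text
time: 8.85
eef_pos: [0.5209, 0.0958, 0.1497]
tcp_rot: [[-0.147, 0.989, -0.0], [0.989, 0.147, -0.001], [-0.0, -0.0, -1.0]]
wrist_force: [-0.2, -0.3, -0.9]
grip_width: 0.0243
gripper_force: 19.7
```

send_rows(plan=[[-1, -0.028, -0.0045, 0, 0, 0, 0], [-1, -0.056, -0.009, 0, 0, 0, 0], [-1, -0.084, -0.014, 0, 0, 0, 0], [-1, -0.112, -0.0185, 0, 0, 0, 0], [-1, -0.14, -0.023, 0, 0, 0, 0], [-1, -0.166, -0.0275, 0, 0, 0, 0], [-1, -0.188, -0.0315, 0, 0, 0, 0], [-1, -0.204, -0.034, 0, 0, 0, 0]])

```text
time: 9.65
eef_pos: [0.5166, -0.1116, 0.1497]
tcp_rot: [[-0.145, 0.989, -0.0], [0.989, 0.145, -0.001], [-0.001, -0.001, -1.0]]
wrist_force: [0.4, 0.1, -1.1]
grip_width: 0.0242
gripper_force: 19.7
```

send_rows(plan=[[-1, -0.008, -0.0015, 0, 0, 0, 0], [-1, -0.012, -0.002, 0, 0, 0, 0], [-1, -0.012, -0.002, 0, 0, 0, 0], [-1, -0.012, -0.002, 0, 0, 0, 0]])

```text
time: 10.05
eef_pos: [0.5179, -0.1192, 0.1496]
tcp_rot: [[-0.149, 0.989, -0.0], [0.989, 0.149, 0.001], [0.001, -0.0, -1.0]]
wrist_force: [-0.4, 0.5, -1.2]
grip_width: 0.024
gripper_force: 19.7
```

```bash
python3 - <<'E'
from m import *
s=robot.state();R=np.array(s["tcp_rot"]);print(s["eef_pos"],s["grip_width"],s["gripper_force"],s["wrist_force"],s["time"])
a=robot.capture("scene");w=robot.capture("wrist")
print(blob(a["color"],(5,130,30),(20,255,255),(318,150),45))
w2=cv2.resize(w["color"],(400,300))
cr=cv2.resize(a["color"][80:230,250:400],(400,400),interpolation=cv2.INTER_CUBIC)
save("v6.png",np.vstack([cr[:300],w2]) if 0 else np.hstack([cr,np.vstack([w2,np.zeros((100,400,3),np.uint8)])]))
E
```

```text
[ 0.51785451 -0.11922403  0.14961777] 0.024026525036158645 19.704992473125458 [-0.37735664  0.51559564 -1.15512022] 10.05
(array([317.95752896, 137.74517375]), array([313, 122,  11,  30, 259], dtype=int32))
```

View pics/v6.png

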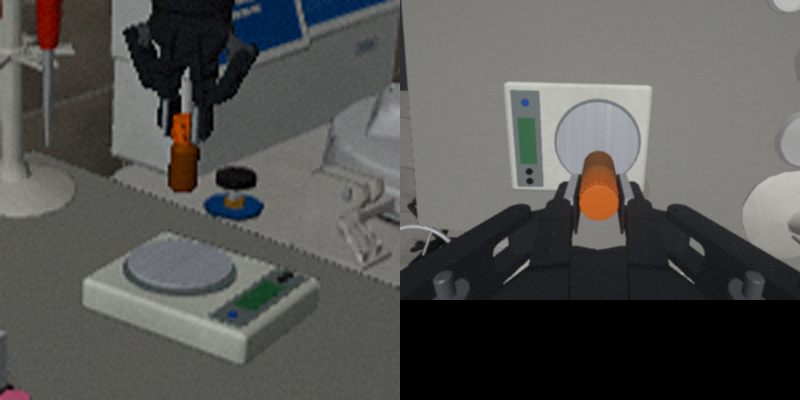

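The vial hangs upright over the pan. The pan's centre in the wrist view, at (252,182) full-frame, lies within about 1 mm of the tool axis. I lower most of the way, then step slowly.

send_rows(plan=[[-1, 0, 0, 0.006, 0, 0, 0], [-1, 0, 0, 0.018, 0, 0, 0], [-1, 0, 0, 0.032, 0, 0, 0], [-1, 0, 0, 0.046, 0, 0, 0], [-1, 0, 0, 0.058, 0, 0, 0], [-1, 0, 0, 0.067, 0, 0, 0], [-1, 0, 0, 0.073, 0, 0, 0], [-1, 0, 0, 0.075, 0, 0, 0]])

```text
time: 10.95
eef_pos: [0.5176, -0.1201, 0.074]
tcp_rot: [[-0.148, 0.989, -0.001], [0.989, 0.148, 0.0], [0.0, -0.001, -1.0]]
wrist_force: [-0.4, -0.3, -0.8]
grip_width: 0.0242
gripper_force: 19.7
```

send_rows(plan=[[-1, 0, 0, 0.001, 0, 0, 0], [-1, 0, 0, 0.002, 0, 0, 0], [-1, 0, 0, 0.003, 0, 0, 0], [-1, 0, 0, 0.003, 0, 0, 0]])

```text
time: 11.35
eef_pos: [0.518, -0.1201, 0.0719]
tcp_rot: [[-0.149, 0.989, 0.0], [0.989, 0.149, 0.0], [-0.0, 0.0, -1.0]]
wrist_force: [-0.6, -0.4, -0.1]
grip_width: 0.0247
gripper_force: 19.7
```

send_rows(plan=[[-1, 0, 0, 0.0005, 0, 0, 0], [-1, 0, 0, 0.001, 0, 0, 0], [-1, 0, 0, 0.001, 0, 0, 0]])

```text
time: 11.65
eef_pos: [0.5179, -0.12, 0.0707]
tcp_rot: [[-0.149, 0.989, -0.0], [0.989, 0.149, 0.0], [0.0, -0.0, -1.0]]
wrist_force: [-0.3, 0.8, -0.8]
grip_width: 0.0242
gripper_force: 19.7
```

send_rows(plan=[[-1, 0, 0, 0.0005, 0, 0, 0], [-1, 0, 0, 0.001, 0, 0, 0], [-1, 0, 0, 0.001, 0, 0, 0]])

```text
time: 11.95
eef_pos: [0.518, -0.1201, 0.0698]
tcp_rot: [[-0.148, 0.989, 0.0], [0.989, 0.148, 0.0], [0.0, 0.0, -1.0]]
wrist_force: [-0.5, -0.5, 0.8]
grip_width: 0.024
gripper_force: 19.8
```

send_rows(plan=[[-1, 0, 0, 0.0005, 0, 0, 0], [-1, 0, 0, 0.001, 0, 0, 0], [-1, 0, 0, 0.001, 0, 0, 0]])

```text
time: 12.25
eef_pos: [0.5182, -0.1203, 0.0697]
tcp_rot: [[-0.148, 0.989, 0.001], [0.989, 0.148, 0.0], [0.0, 0.001, -1.0]]
wrist_force: [-3.2, 0.4, 11.6]
grip_width: 0.024
gripper_force: 20.9
```

Contact, with 11.6 N upward at the height I predicted. I ease off 0.7 mm, open slowly, then rise.

send_rows(plan=[[-1, 0, 0, -0.0007, 0, 0, 0], [-0.4, 0, 0, -0.0007, 0, 0, 0], [-0.35, 0, 0, -0.0007, 0, 0, 0], [-0.25, 0, 0, -0.0007, 0, 0, 0], [-0.1, 0, 0, -0.0007, 0, 0, 0], [0, 0, 0, -0.0007, 0, 0, 0], [0, 0, 0, -0.0007, 0, 0, 0], [0, 0, 0, -0.0007, 0, 0, 0]])

```text
time: 13.05
eef_pos: [0.5179, -0.1201, 0.0694]
tcp_rot: [[-0.149, 0.989, -0.0], [0.989, 0.149, -0.0], [-0.0, -0.0, -1.0]]
wrist_force: [0.3, 0.1, -0.2]
grip_width: 0.0427
gripper_force: 0.0
```

send_rows(plan=[[0, 0, 0, -0.004, 0, 0, 0], [0, 0, 0, -0.012, 0, 0, 0], [0, 0, 0, -0.025, 0, 0, 0], [0, 0, 0, -0.045, 0, 0, 0], [0, 0, 0, -0.07, 0, 0, 0], [0, 0, 0, -0.09, 0, 0, 0], [0, 0, 0, -0.1, 0, 0, 0], [0, 0, 0, -0.1, 0, 0, 0]])

```text
time: 13.85
eef_pos: [0.519, -0.1202, 0.1712]
tcp_rot: [[-0.149, 0.989, 0.003], [0.989, 0.149, -0.0], [-0.001, 0.003, -1.0]]
wrist_force: [-0.1, -0.1, -0.3]
grip_width: 0.0424
gripper_force: 0.0
```

```bash
python3 - <<'E'
from m import *
s=robot.state();R=np.array(s["tcp_rot"]);print(s["eef_pos"],s["grip_width"],s["gripper_force"],s["wrist_force"],s["time"])
a=robot.capture("scene");w=robot.capture("wrist")
print(blob(a["color"],(5,130,30),(20,255,255),(318,165),40))
P=lambda c,p: cv2.projectPoints(np.array([p],float),np.array(c["rvec"]),np.array(c["tvec"]),c["mtx"],None)[0].ravel()
print(P(a,[.518,-.12,.05]),P(a,[.518,-.12,.122]))
w2=cv2.resize(w["color"],(400,300))
cr=cv2.resize(a["color"][80:230,250:400],(400,400),interpolation=cv2.INTER_CUBIC)
save("v7.png",np.hstack([cr,np.vstack([w2,np.zeros((100,400,3),np.uint8)])]))
for n,lo,hi,ps in(("bl",(105,120,40),(125,255,255),(180,232)),): print(blob(a["color"],lo,hi,ps))
E
```

```text
[ 0.519027   -0.12023698  0.17119143] 0.042376207099486495 0.0 [-0.1070262  -0.09739078 -0.31285795] 13.85
(array([317.13090909, 165.41454545]), array([312, 152,  11,  28, 275], dtype=int32))
[317.03744457 177.24331735] [318.48326144 152.30852049]
(array([179.73255814, 231.37209302]), array([173, 224,  14,  16, 172], dtype=int32))
```

View pics/v7.png

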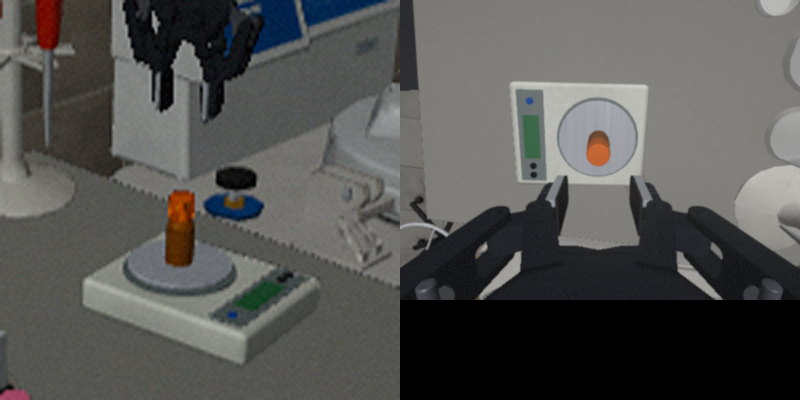

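The vial stands upright in the middle of the pan (crop 180,235) with the gripper clear, and the blue vial hasn't moved.

```bash
python3 -c "
from station import robot
print(robot.job_done())"
```

```text
the job is handed in; nothing more can be done
None
```

The orange-capped vial is standing upright near the middle of the balance pan and has been released. The blue and white vials were left in their pockets, and the job is handed in, though no verdict came back.

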